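# Shut the light shutter over the strip window

## Task

For the dark reading, shut the shutter of the light box that has the single long rectangular window: push it by its upright tab, along its rails, until it is fully home and the spring catch clicks in behind the ridge. Leave the shutter of the other box, the one with three round windows, where it is, and then let go.

Things in the scene. Friction and masses are not known exactly. Their poses are not given: they have to be found in the camera images.
- strip_tab (a point): Centre (49.5 mm high) of the aluminium push tab on the shutter of the box with ONE rectangular window (84 x 36). Tab: 14 thick along the slide, 40 wide, 27 to 72 mm high, clear behind. Axes: x closing direction, roughly away from the robot; y across; z up. Box: black, fixed, 270 x 120 x 20, side rails to 36 mm high, 100 apart. Shutter: plate 110 x 94, top 27 mm high, 25 of it behind the tab.
- strip_shutter (a joint): Travel of that shutter, m: 0 fully open, 0.100 fully home at its end stop; starts at 0 to 0.025. It slides with about 1.5 N and stays where it is left. At about 0.082 the plate's ridge meets the spring catch and the push rises to about 7 to 8 N; past about 0.094 the catch drops behind the ridge and draws the shutter home.
- strip_catch (a joint): Lift, m, of that box's spring catch: steel pin with a 16 mm round head, top 65 mm high, in a dark bracket at the box's far left corner (205 mm ahead of the fully open tab's centre, 36 to its left, +y). 0 when down, about 0.004 while the ridge passes under it, 0 again once dropped behind it. Not to be handled.
- ports_tab (a point): Centre of the push tab on the other box's shutter, to be left alone. All sizes and axes as for the strip box, but this box has THREE ROUND windows (24 mm across, in a row). Either box may stand on the left or the right; each is turned by up to 35 degrees, their middles at least 260 mm apart.

How it is judged:
By the outcome, as a careful person would: the job done as asked, in the order asked, and still so for the second after the job is handed in, with the robot touching nothing.
It also fails if it takes over 32 s, if anything falls off the work surface, if the arm or the gripper's body presses on something with over 40 N, if the wrist force passes 120 N, or if a joint passes its speed limit or range.

## Robot

A 6-joint arm with a two-finger parallel gripper is mounted at the origin on the work surface. World frame = base frame: x ahead of the robot, y to its left, z up, the work surface at z = 0. Lengths are in mm, angles in rad, forces in N, time in s.
With the tool pointing down it reaches from about 300 to 775 mm from the base axis. Payload 14.6 kg.
Tool frame: the origin (TCP) lies midway between the tips of the shut fingers; the grasp point (between the pads) lies 19 mm behind it; x points along the fingers, z is the direction in which the jaws open and shut, and the axes are right-handed (so a half turn about x gives the same grasp; the last joint's range is limited). The gripper opens to 94 mm and grips with 3 to 60 N. Pads are 16 mm wide; open, the fingers measure 119 mm over their backs; the gripper's body (75 mm by 177 mm) begins 78 mm behind the grasp point.
Start: joints at [1.176, 0.3, 1.521, -0, 1.321, -0.067], TCP at [177.076, 520.705, 205.446] pointing down, gripper open.
Joint ranges: [-3.03, 3.03], [-0.79, 2.21], [0.23, 2.52], [-1.04, 4.18], [0, 3.07], [-2.55, 2.55]. Speed limits (rad/s): [2.22, 2.22, 2.57, 3.14, 3.14, 3.14].

## Interface

Orientations are given as [roll, pitch, yaw] about the fixed x, y, z axes, in that order (R = Rz(yaw) Ry(pitch) Rx(roll)).
In Python, from cell import * gives the robot as it stands.
- The arm moves only by the tool play_rows, never from a script. Its argument "motion" is one flat list of numbers, 7 for each row, row after row: the turn, a rotation vector about the tool's x, y, z in rad, then the shift along the tool's x, y, z in m, then the closure, from -1 (fully open) to 1 (shut), so that 0 is half open. In form: [rx, ry, rz, x, y, z, fingers, rx, ry, rz, x, y, z, fingers, ...]. A call has 1 to 20 rows; each row shifts and turns the pose as measured when the row begins, along the tool's axes as they then stand; what a row does not reach is not made up. A row lasts 1/10 s, in which the tool goes at most 50 mm and 8.59 degrees, less where a joint would pass 70% of its speed; a pose out of reach is approached as far as the arm can. A call with a gripper value outside its range is refused whole. The fingers move at their own pace and stop on an object; "newtons" is the grip in N (left out, the last holds). Time passes only in rows, so rows that do not move let the fingers close. It gives the time, the measured TCP pose, the force and the opening at its end, in the units of the state.
- read_state(): the state, without advancing time (a new reading comes with each control period).
- camera(name): name is "scene" or "top" or "wrist"; returns (picture, depth): 384x512x3 uint8, blue, green, red; 384x512 float32, mm along the optical axis (not along the pixel's ray), 0 where there is no reading.
- camera_params(name): a dict with "fx", "fy", "cx", "cy" (pixels), "T" (4x4, takes a point from camera to world coordinates). Camera axes: x right, y down, z forward; pixel columns grow to the right and rows downward; lengths in mm; the calibration is good to about 2 mm. The wrist camera is an equidistant fisheye: a pixel r from the principal point sees the ray r / f radians off the axis. A picture is of the moment at which its call begins: read the wrist's pose just before it. camera_params takes no time and is no camera call; for the wrist camera it gives the pose at the moment of the call.
- sign_off(): hands the job in, once; it reports no verdict.
Trained networks look in the newest picture that a camera, given by its name, has taken for a name from the list of things; names that differ only in an ending like _2 or _b are one class to them, and where a whole thing is asked for, a point or a joint stands for the part that bears it (a point fixed in the world has none). Each returns a list of dicts, best first, with "conf" (0 to 1); they miss things now and then, are a little off and sometimes report something else, mostly with a low value. They report only what shows in the picture. A call takes as long as a camera call.
- masks_of(camera, name): "region" (384x512 bool, what is visible of it).
- place_of(camera, name): "at" ([x, y, z] in mm, in the coordinates of the camera as it stood for that picture, good to about 4 mm: a listed point, or the origin of a listed thing).
The state is a dict: "clock": time; "joints": joint angles; "qd": joint speeds; "effort": joint torques, N m; "eef_pos": TCP position; "eef_rot": TCP orientation; "wrist_force": force on the tool from outside, world axes, zero at the start; "moment": the same for the moment, N m; "finger_gap": finger opening in mm.
Only numpy, scipy, OpenCV 4.12 (cv2) and the standard library are available. Lean on these libraries where they do the work, as an engineer would, in place of code of your own. Each camera call takes 0.05 s, during which the arm holds its last target.

## Working session

There is one attempt and no reset: what is moved stays moved. The work goes in short steps, Python scripts to look and compute and a tool call to move; the robot and the scene stay as the last step left them, time stands still between calls to the robot, and variables do not carry over. Pictures are saved under pics/ and viewed, and the job is handed in when it is done.

Besides the shell and the picture viewer there is one more tool, called as name(argument=value, ...), one argument or row to a line, values as JSON. play_rows: Moves the arm, as the interface text tells. Its arguments: {"type":"object","properties":{"motion":{"type":"array","items":{"type":"number"}},"newtons":{"type":"number"}},"required":["motion"]}

```bash
mkdir -p pics
cat > h.py <<'E'
from cell import *
import numpy as np, cv2
def w(cam,p):
    T=np.array(camera_params(cam)["T"]); return (T@np.append(p,1))[:3]
E
python3 - <<'E'
from h import *
s=read_state();print(s)
for c in("top","scene"):
    im,d=camera(c);cv2.imwrite(f"pics/{c}0.png",im);np.save(f"{c}d.npy",d)
    for n in("strip_tab","ports_tab"):
        for r in place_of(c,n)[:3]:print(c,n,r["conf"],w(c,r["at"]).round(1))
print(camera_params("top"))
E
```

```text
{'clock': 0.0, 'joints': array([ 1.17638602e+00,  3.00466024e-01,  1.52160645e+00, -3.03818572e-06,
        1.32070459e+00, -6.65978872e-02]), 'qd': array([-2.18507418e-04,  1.21151430e-03,  6.43835945e-04, -5.40593619e-04,
       -8.00407152e-05, -5.41711500e-04]), 'effort': array([-1.22537302e-03, -5.31809306e+01, -3.52733839e+01,  7.08232471e-02,
        2.43911584e-02, -8.18845501e-05]), 'eef_pos': array([176.98149389, 520.45659481, 204.87838548]), 'eef_rot': array([ 3.07747934,  1.56961191, -1.9627213 ]), 'wrist_force': array([-0.36188024, -0.57249591, -0.12824856]), 'moment': array([-0.02491789,  0.00588456,  0.02120494]), 'finger_gap': 93.94536263635919}
top strip_tab 0.81 [ 476.7 -194.3   48.2]
top ports_tab 0.88 [512.5 158.1  51.1]
scene strip_tab 0.8 [ 475.9 -191.9   50.3]
scene ports_tab 0.63 [512.6 157.4  49.6]
{'fx': 372.39620950011346, 'fy': 372.39620950011346, 'cx': 250.31019509325276, 'cy': 185.12722707356937, 'T': array([[-1.30559090e-02, -9.96613291e-01,  8.11879958e-02,
         5.43237313e+02],
       [-9.99419433e-01,  1.04509606e-02, -3.24279837e-02,
         2.67029161e+00],
       [ 3.14696670e-02, -8.15642376e-02, -9.96171138e-01,
         8.24904126e+02],
       [ 0.00000000e+00,  0.00000000e+00,  0.00000000e+00,
         1.00000000e+00]])}
```

View pics/top0.png

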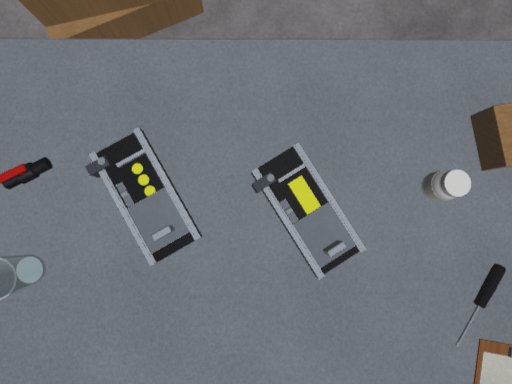

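View pics/scene0.png

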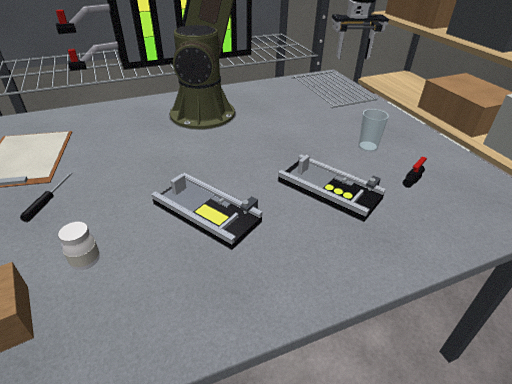

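The top view shows the strip box on the right, with its yellow rectangle at about (304,195) and tab at about (337,249). The ports box is on the left. The network positions agree with this. Next I measure the slide axis.

```bash
cat > m.py <<'E'
from h import *
def cloud(cam,d):
    P=camera_params(cam);v,u=np.nonzero(d>0);z=d[v,u]
    p=np.c_[(u-P["cx"])/P["fx"]*z,(v-P["cy"])/P["fy"]*z,z]
    T=np.array(P["T"]);return p@T[:3,:3].T+T[:3,3],u,v
if __name__=="__main__":
    d=np.load("topd.npy");p,u,v=cloud("top",d)
    m=(u>235)&(u<380)&(v>135)&(v<285)
    q=p[m]
    b=q[(q[:,2]>10)&(q[:,2]<45)]
    r=cv2.minAreaRect(b[:,:2].astype(np.float32));print("box",r,cv2.boxPoints(r).round(0).tolist())
    rr=q[(q[:,2]>32)&(q[:,2]<40)];r=cv2.minAreaRect(rr[:,:2].astype(np.float32));print("rail",r)
    a=np.array([476.5,-193])
    t=q[(q[:,2]>62)&(np.linalg.norm(q[:,:2]-a,axis=1)<50)];print("tab",len(t),t.mean(0),cv2.minAreaRect(t[:,:2].astype(np.float32)))
    t=q[(q[:,2]>50)&(np.linalg.norm(q[:,:2]-a,axis=1)>80)];print("catch",len(t),t.mean(0),t[:,2].max())
    for c in("top","scene"):
        for n in("strip_tab","strip_catch","strip_shutter","ports_tab","ports_shutter"):
            try:
                for k in place_of(c,n)[:1]:print(c,n,k["conf"],w(c,k["at"]).round(1))
            except Exception as e:print(n,e)
E
python3 m.py
```

```text
box ((549.83203125, -140.41909790039062), (270.4747314453125, 134.06173706054688), 31.30014419555664) [[399.0, -153.0], [469.0, -268.0], [700.0, -127.0], [631.0, -13.0]]
rail ((550.048095703125, -140.2877197265625), (269.9688720703125, 134.06173706054688), 31.300148010253906)
tab 149 [ 474.13965348 -193.06417537   70.82188891] ((473.6771545410156, -193.9739227294922), (13.976179122924805, 39.10306930541992), 30.708412170410156)
catch 217 [612.62944785 -50.86250276  54.92355158] 67.5815100123184
top strip_tab 0.81 [ 476.7 -194.3   48.2]
strip_catch it knows: ports_tab, strip_tab
strip_shutter it knows: ports_tab, strip_tab
top ports_tab 0.88 [512.5 158.1  51.1]
ports_shutter it knows: ports_tab, strip_tab
scene strip_tab 0.8 [ 475.9 -191.9   50.3]
strip_catch it knows: ports_tab, strip_tab
strip_shutter it knows: ports_tab, strip_tab
scene ports_tab 0.63 [512.6 157.4  49.6]
ports_shutter it knows: ports_tab, strip_tab
```

```bash
cat >> h.py <<'E'
from scipy.spatial.transform import Rotation as Ro
ang=np.radians(31.1); D=np.array([np.cos(ang),np.sin(ang),0]); A=np.array([-D[1],D[0],0]); TAB=np.array([474.5,-193.5,49.5])
def st():
    s=read_state();R=Ro.from_euler("xyz",s["eef_rot"]);return s,R,s["eef_pos"]
def plan(target,sgn=1):
    s,R,p=st()
    zt=A*sgn;xt=np.array([0,0,-1.]);yt=np.cross(zt,xt)
    Rt=Ro.from_matrix(np.c_[xt,yt,zt])
    print("clock",s["clock"],"pos",p.round(1),"joints",s["joints"].round(3),"F",s["wrist_force"].round(2),"gap",s["finger_gap"])
    print("turn(tool)",(R.inv()*Rt).as_rotvec().round(4),"shift(tool,m) now",(R.inv().apply(target-p)/1000).round(4),"after turn",(Rt.inv().apply(target-p)/1000).round(4))
E
python3 - <<'E'
from h import *
print(st()[1].as_matrix().round(3))
T=TAB-D*38;T[2]=120
for s in(1,-1):plan(T,s)
from m import cloud
d=np.load("topd.npy");p,u,v=cloud("top",d)
m=(u>235)&(u<380)&(v>135)&(v<285)&(p[:,2]>61);q=p[m]
q=q[np.linalg.norm(q[:,:2]-TAB[:2],axis=1)>80]
e=q.mean(0)-TAB;print("head",len(q),q.mean(0),"along",e@D,"across",e@A)
E
```

```text
[[-0.    -0.947  0.322]
 [-0.     0.322  0.947]
 [-1.    -0.    -0.   ]]
clock 0.5 pos [177.1 520.7 205.4] joints [ 1.176  0.3    1.521 -0.     1.321 -0.067] F [-0.54  0.37 -0.25] gap 93.73905487135146
turn(tool) [-8.706e-01 -1.000e-04 -0.000e+00] shift(tool,m) now [ 0.0855 -0.487  -0.6095] after turn [ 0.0854  0.1522 -0.7652]
clock 0.5 pos [177.1 520.7 205.4] joints [ 1.176  0.3    1.521 -0.     1.321 -0.067] F [-0.54  0.37 -0.25] gap 93.73905487135146
turn(tool) [ 2.271e+00 -0.000e+00  1.000e-04] shift(tool,m) now [ 0.0855 -0.487  -0.6095] after turn [ 0.0854 -0.1522  0.7652]
head 47 [620.01359795 -63.50437878  64.90604715] along 191.74557525475936 across 36.14834844695118
```

play_rows(
  motion=[0,0,0,0,-0.027,-0.034,1,0,0,0,0,-0.027,-0.034,1,0,0,0,0,-0.027,-0.034,1,0,0,0,0,-0.027,-0.034,1,0,0,0,0,-0.027,-0.034,1,0,0,0,0,-0.027,-0.034,1,0,0,0,0,-0.027,-0.034,1,0,0,0,0,-0.027,-0.034,1,0,0,0,0,-0.027,-0.034,1,0,0,0,0,-0.027,-0.034,1,0,0,0,0,-0.027,-0.034,1,0,0,0,0,-0.027,-0.034,1,0,0,0,0,-0.027,-0.034,1,0,0,0,0,-0.027,-0.034,1,0,0,0,0,-0.027,-0.034,1,0,0,0,0,-0.027,-0.034,1,0,0,0,0,-0.027,-0.034,1,0,0,0,0,-0.027,-0.034,1],
  newtons=20,
)

```text
clock: 2.3
eef_pos: [447.0, -241.9, 207.9]
eef_rot: [-1.267, 1.56, -0.018]
wrist_force: [0.8, 0.5, 0.8]
finger_gap: 0.5
```

play_rows(
  motion=[0.142,0,0,0,0,0,1,0.142,0,0,0,0,0,1,0.142,0,0,0,0,0,1,0.142,0,0,0,0,0,1,0.142,0,0,0,0,0,1,0.142,0,0,0,0,0,1,0.142,0,0,0,0,0,1,0.142,0,0,0,0,0,1,0.142,0,0,0,0,0,1,0.142,0,0,0,0,0,1,0.142,0,0,0,0,0,1,0.142,0,0,0,0,0,1,0.142,0,0,0,0,0,1,0.142,0,0,0,0,0,1,0.142,0,0,0,0,0,1,0.142,0,0,0,0,0,1],
)

```text
clock: 3.9
eef_pos: [447.3, -247.6, 206.5]
eef_rot: [1.15, 1.562, 0.031]
wrist_force: [-0.0, -0.2, -1.4]
finger_gap: 0.5
```

Run:
```python
from h import *
T=TAB-D*38;T[2]=120
plan(T,-1)
```

```text
clock 3.9 pos [ 447.3 -247.6  206.5] joints [-0.58   0.208  1.634  0.005  1.293  0.537] F [-0.03 -0.2  -1.42] gap 0.5079777700501417
turn(tool) [-0.0909  0.0041 -0.0081] shift(tool,m) now [ 0.0865  0.0096 -0.0336] after turn [ 0.0865  0.0133 -0.0322]
```

play_rows(
  motion=[-0.045,0.002,-0.004,0,0.005,-0.017,1,-0.045,0.002,-0.004,0,0.007,-0.015,1,0,0,0,0.03,0,0,1,0,0,0,0.03,0,0,1,0,0,0,0.02,0,0,1,0,0,0,0,0,0,1],
)

```text
clock: 4.5
eef_pos: [443.2, -206.7, 125.4]
eef_rot: [0.294, 1.569, -0.703]
wrist_force: [0.9, 0.2, 0.5]
finger_gap: 0.4
```

Run:
```python
from h import *
T=TAB-D*36;T[2]=42
plan(T,-1)
im,d=camera("wrist");cv2.imwrite("pics/w1.png",im)
for r in place_of("wrist","strip_tab")[:2]:print(r["conf"],w("wrist",r["at"]))
```

```text
clock 4.5 pos [ 443.2 -206.7  125.4] joints [-0.511  0.25   1.783 -0.     1.107  0.487] F [0.92 0.21 0.51] gap 0.4179472501027597
turn(tool) [ 0.0302  0.0017 -0.0005] shift(tool,m) now [ 0.0834 -0.0025  0.0046] after turn [ 0.0834 -0.0023  0.0048]
0.88 [ 479.89105995 -192.57810192   53.0088357 ]
```

View pics/w1.png

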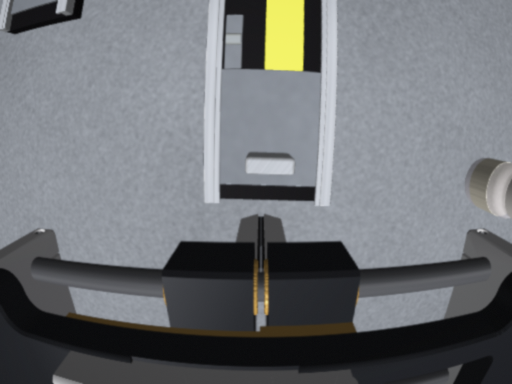

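The wrist picture shows the closed fingertips at about (262,220), behind the tab at (270,165) and slightly left of it. The rails run straight up the picture. I correct sideways and descend.

play_rows(
  motion=[0.03,0.002,0,0,-0.002,0.005,1,0,0,0,0.03,0,0,1,0,0,0,0.03,0,0,1,0,0,0,0.018,0,0,1,0,0,0,0,0,0,1],
)

```text
clock: 5.1
eef_pos: [449.9, -215.9, 54.8]
eef_rot: [0.558, 1.555, -0.473]
wrist_force: [0.2, -0.4, 0.1]
finger_gap: 0.5
```

Run:
```python
from h import *
T=TAB-D*15;T[2]=42
plan(T,-1)
im,d=camera("wrist");cv2.imwrite("pics/w2.png",im)
im,d=camera("scene");cv2.imwrite("pics/s2.png",cv2.resize(im[130:270,110:330],None,fx=3,fy=3))
```

```text
clock 5.1 pos [ 449.9 -215.9   54.8] joints [-5.210e-01  3.660e-01  1.821e+00  1.000e-03  9.390e-01  5.090e-01] F [ 0.15 -0.37  0.12] gap 0.48893393779246425
turn(tool) [-0.0031  0.0135 -0.0084] shift(tool,m) now [ 0.0129  0.0175 -0.0067] after turn [ 0.0128  0.0177 -0.0064]
```

View pics/w2.png

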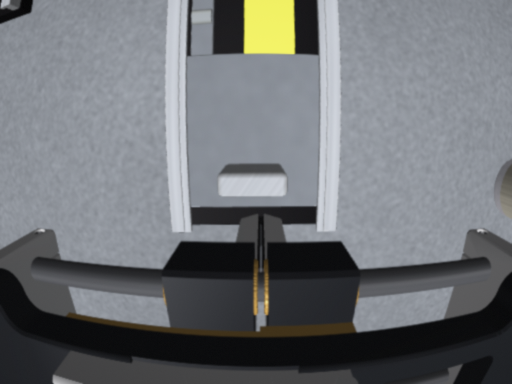

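View pics/s2.png

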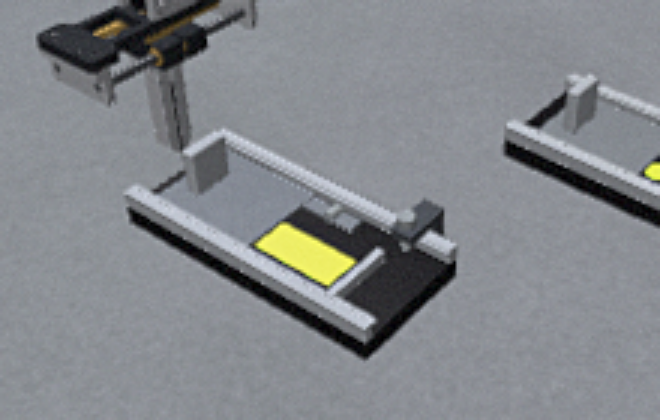

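Both views show the fingers clear behind the tab (tab at about (252,184) in the wrist view) and about 6 mm too far right. I correct that and lower the last 13 mm.

play_rows(
  motion=[0,0.01,-0.008,0.006,0,-0.004,1,0,0,0,0.006,0,-0.002,1,0,0,0,0,0,0,1],
)

```text
clock: 5.5
eef_pos: [449.1, -211.8, 47.1]
eef_rot: [0.363, 1.561, -0.668]
wrist_force: [0.4, -0.3, 0.0]
finger_gap: 0.8
```

Run:
```python
from h import *
T=TAB-D*15;T[2]=42
plan(T,-1)
```

```text
clock 5.5 pos [ 449.1 -211.8   47.1] joints [-0.513  0.377  1.828 -0.002  0.927  0.519] F [ 0.35 -0.33  0.04] gap 0.7545134442538858
turn(tool) [-0.0032  0.0096 -0.0036] shift(tool,m) now [ 0.0051  0.0161 -0.0026] after turn [ 0.0051  0.0162 -0.0025]
```

play_rows(
  motion=[0,0.01,-0.003,0.004,0.006,-0.002,1,0,0,0,0,0.008,0,1,0,0,0,0,0.008,0,1,0,0,0,0,0.008,0,1,0,0,0,0,0.008,0,1,0,0,0,0,0.008,0,1,0,0,0,0,0.008,0,1,0,0,0,0,0,0,1],
)

```text
clock: 6.3
eef_pos: [499.1, -179.4, 43.5]
eef_rot: [2.636, 1.57, 1.606]
wrist_force: [-0.7, 0.1, 0.3]
finger_gap: 0.3
```

Run:
```python
from h import *
T=TAB-D*15+D*87;T[2]=44
plan(T,-1)
im,d=camera("wrist");cv2.imwrite("pics/w3.png",im)
```

```text
clock 6.3 pos [ 499.1 -179.4   43.5] joints [-4.140e-01  4.510e-01  1.727e+00  1.000e-03  9.640e-01  6.160e-01] F [-0.73  0.08  0.26] gap 0.3247411247253195
turn(tool) [-0.0025 -0.0006 -0.0003] shift(tool,m) now [-0.0005  0.0437 -0.0008] after turn [-0.0005  0.0437 -0.0006]
```

View pics/w3.png

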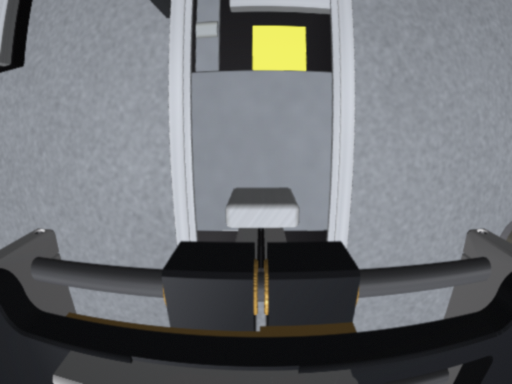

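The tab is now against the fingers, at about (262,215), and the window is partly covered. About 44 mm remain, so I keep pushing.

play_rows(
  motion=[0,0,0,0,0.006,0,1,0,0,0,0,0.006,0,1,0,0,0,0,0.006,0,1,0,0,0,0,0.005,0,1,0,0,0,0,0.004,0,1,0,0,0,0,0.004,0,1],
)

```text
clock: 6.95
eef_pos: [526.0, -163.0, 43.4]
eef_rot: [-2.318, 1.568, 2.934]
wrist_force: [-3.3, -0.4, 2.4]
finger_gap: 0.6
```

Run:
```python
from h import *
T=TAB-D*15+D*87;T[2]=44
plan(T,-1)
```

```text
clock 6.95 pos [ 526.  -163.    43.4] joints [-3.670e-01  4.910e-01  1.665e+00 -1.000e-03  9.880e-01  6.650e-01] F [-3.3  -0.45  2.42] gap 0.5899665229121903
turn(tool) [-0.0033 -0.002   0.0021] shift(tool,m) now [-0.0007  0.0121 -0.0006] after turn [-0.0006  0.0121 -0.0005]
```

The force is rising, so the ridge is meeting the catch. I push on slowly through it.

play_rows(
  motion=[0,0,0,0,0.004,0,1,0,0,0,0,0.004,0,1,0,0,0,0,0.004,0,1],
)

```text
clock: 7.25
eef_pos: [535.7, -157.3, 43.4]
eef_rot: [-1.971, 1.564, -3.002]
wrist_force: [-39.4, -22.0, 23.0]
finger_gap: 0.6
```

play_rows(
  motion=[0,0,0,0,0.003,0,1,0,0,0,0,0.003,0,1],
)

```text
clock: 7.45
eef_pos: [535.3, -157.5, 43.6]
eef_rot: [-1.885, 1.548, -2.915]
wrist_force: [-28.4, -13.4, 17.0]
finger_gap: 0.3
```

Run:
```python
from h import *
T=TAB-D*15+D*87;T[2]=44
plan(T,-1)
```

```text
clock 7.45 pos [ 535.3 -157.5   43.6] joints [-0.346  0.513  1.631 -0.014  1.017  0.692] F [-28.4  -13.39  16.99] gap 0.25534845170789666
turn(tool) [-0.0027 -0.007   0.0213] shift(tool,m) now [-0.0005  0.0014 -0.0006] after turn [-0.0004  0.0014 -0.0006]
```

It has come up hard against the end stop, within 1.4 mm of the predicted home position. I back off, lift and check.

play_rows(
  motion=[0,0,0,0,-0.006,0,1,0,0,0,0,-0.008,0,1,0,0,0,0,-0.008,0,1,0,0,0,0,0,0,1],
)

```text
clock: 7.85
eef_pos: [515.6, -169.6, 44.2]
eef_rot: [-1.87, 1.549, -2.901]
wrist_force: [0.2, -0.0, 0.2]
finger_gap: 0.4
```

play_rows(
  motion=[0,0,0,-0.03,0,0,1,0,0,0,-0.04,0,0,1,0,0,0,-0.04,0,0,1,0,0,0,-0.04,-0.03,0,1,0,0,0,0,-0.04,0,1,0,0,0,0,-0.04,0,1,0,0,0,0,-0.03,0,1,0,0,0,0,0,0,1],
)

```text
clock: 8.65
eef_pos: [396.7, -241.5, 203.1]
eef_rot: [-1.747, 1.552, -2.776]
wrist_force: [0.1, 0.6, 0.2]
finger_gap: 0.5
```

Run:
```python
from h import *
from m import cloud
plan(TAB,-1)
for c in("top","scene"):
    im,d=camera(c);cv2.imwrite(f"pics/{c}4.png",im if c=="top" else cv2.resize(im[130:270,110:400],None,fx=2.7,fy=2.7))
    for n in("strip_tab","ports_tab"):
        for r in place_of(c,n)[:1]:
            x=w(c,r["at"]);print(c,n,r["conf"],x.round(1),((x-TAB)@D).round(1))
    if c=="top":
        cv2.imwrite("pics/t4.png",cv2.resize(im[130:290,230:390],None,fx=3.6,fy=3.6))
        p,u,v=cloud(c,d)
        q=p[(u>235)&(u<380)&(v>135)&(v<285)&(p[:,2]>61)&(p[:,2]<80)]
        e=q-TAB;al=e@D;ac=e@A
        t=(al>50)&(al<130)&(abs(ac)<25);print("tab",t.sum(),al[t].mean(),q[t].mean(0))
        t=(al>170)&(al<215)&(abs(ac-36)<14);print("head",t.sum(),q[t].mean(0),al[t].mean(),np.percentile(q[t][:,2],[5,50,95]))
        d0=np.load("topd.npy");p0,u,v=cloud(c,d0);e=p0-TAB;al=e@D;ac=e@A
        t=(al>170)&(al<215)&(abs(ac-36)<14)&(p0[:,2]>61);print("head before",t.sum(),p0[t].mean(0),al[t].mean())
```

```text
clock 8.65 pos [ 396.7 -241.5  203.1] joints [-0.617  0.117  1.747 -0.016  1.287  0.416] F [0.15 0.63 0.21] gap 0.46183035455428884
turn(tool) [-0.0003 -0.0033  0.0186] shift(tool,m) now [ 0.1519  0.0942 -0.0004] after turn [ 0.1536  0.0914 -0.0009]
top strip_tab 0.78 [ 551.8 -151.7   48.5] 87.8
tab 141 87.56773027720752 [ 548.89774519 -147.30087098   70.84843532]
head 46 [620.28709672 -63.60523171  65.00642476] 191.92766934960756 [62.68946997 65.13213659 66.79628263]
head before 47 [620.01359795 -63.50437878  64.90604715] 191.74557525475942
scene strip_tab 0.75 [ 549.  -148.    50.3] 87.3
scene ports_tab 0.81 [512.  156.   49.4] 212.6
```

View pics/t4.png

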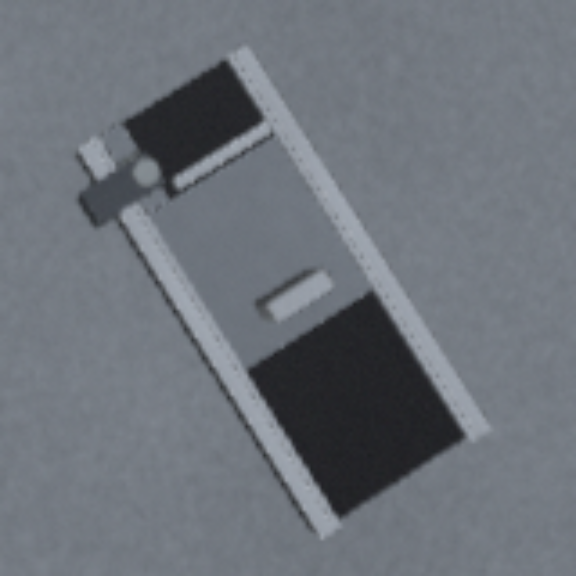

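View pics/scene4.png

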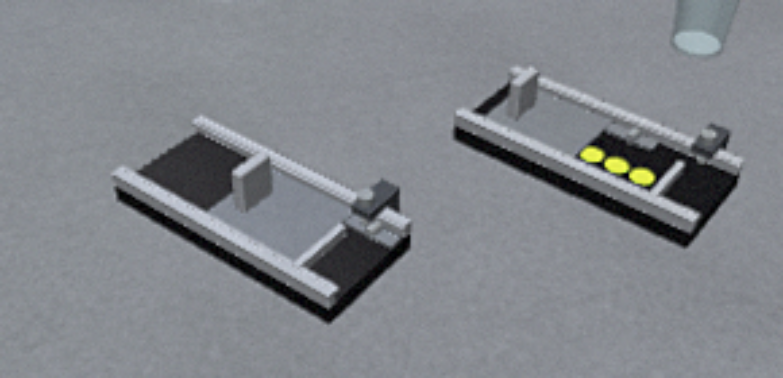

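The tab now sits about 100 mm along its travel, against the end stop. The catch head is back at its original height, the window is covered and the other box is untouched. I open the fingers in free air and hand in.

play_rows(
  motion=[0,0,0,0,0,0,-1,0,0,0,0,0,0,-1,0,0,0,0,0,0,-1,0,0,0,0,0,0,-1,0,0,0,0,0,0,-1,0,0,0,0,0,0,-1],
)

```text
clock: 9.55
eef_pos: [400.3, -238.7, 201.6]
eef_rot: [-1.875, 1.55, -2.897]
wrist_force: [0.6, 0.5, -0.4]
finger_gap: 45.1
```

```bash
python3 -c "
from cell import *
print(read_state()['finger_gap'],sign_off())"
```

```text
the job is handed in; nothing more can be done
45.0934245668744 None
```

The shutter of the one-window box is fully shut and caught. I pushed it by its tab with closed fingers until it reached the end stop. I then backed off, lifted clear and handed in at about 9.6 s.

- **Shutter travel:** the top-camera depth shows the tab moved 87.6 mm. It now sits 104.3 mm from the catch head, which puts the travel at about 100 mm, at the end stop. The two cameras' network readings (87.8 and 87.3 mm) agree.
- **Catch:** the pin head is at its original height (65.0 mm, against 64.9 mm before), so it has dropped behind the ridge. The pictures show the rectangular window fully covered.
- **Other box:** the tab on the three-window box reads within about 1.5 mm of its first position, in the scene camera only. The network did not report that tab in the last top picture.
- **Push force:** the wrist force reached about 51 N against the end stop, measured at the end of a move. It was on the fingertips only and well under the 120 N wrist limit.
- **Gripper:** the fingers were still opening in free air (45 mm) when I handed in, touching nothing.

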